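Stand the toppled measuring cylinder back on its foot

TASK

The larger measuring cylinder has tipped over and leans on the low wire rail. Gently push it back up with the outside of the fingers until it stands upright on its foot by the rail, about where it is now, without pinching or lifting it and without knocking it over the other way. Leave the other lab ware alone, and finish clear of everything.

Things in the scene. Friction and masses are not known exactly. Their poses are not given: they have to be found in the camera images.
- cylinder: the larger measuring cylinder, milky plastic with thin dark graduation marks, 0.14 to 0.28 kg, loose: open tube of 56 mm diameter on a hexagonal foot 84 mm over the flats, 12 mm thick; 210 mm tall in all. Origin at the centre of the foot's underside, z along the tube to the mouth. It leans 45 degrees towards the rail, one straight edge of the foot (42 mm from the origin) on the bench as the pivot
- mouth (a point): centre of the larger cylinder's mouth (rim radius 28 mm), 210 mm along its z axis; it overhangs beyond the rail. Pushed back from there with about 1 N the cylinder turns about its foot's edge; past the balance point, at roughly 33 degrees of tilt, it drops onto its foot by itself
- rail: white wire rail fixed to the bench: a top bar 12 mm thick and 480 mm long, its centre 89 mm up, a thinner bar half-way up, two posts 440 mm apart with round feet 44 mm wide. Origin on the bench under the middle of the bar, y along the bar; the cylinder's foot stands on the -x side, its mouth is on the +x side
- small_cylinder: bystander: smaller measuring cylinder standing upright, 170 mm tall, tube 38 mm in diameter, foot 66 mm over the flats; origin at the centre of its underside, z up
- amber_bottle: bystander: amber bottle with a black cap, 68 mm in diameter, 150 mm tall; origin at the centre of its underside, z up
- beaker: bystander: open plastic beaker, 80 mm in diameter, 100 mm tall; origin at the centre of its underside, z up

How it is judged:
At the end, for the whole second after the job is handed in: The larger cylinder stands at rest on its foot on the bench (tilt under 0.05 rad, foot within 4 mm of the bench), on the same side of the rail, its foot centre within 100 mm of where it was at the start; the three bystanders upright and within 30 mm of where they were (angle between cylinder's own z axis and vertical below 0.05 rad and height (world z) of cylinder below 0.004 m and distance of cylinder from where it was at the start of the episode below 0.1 m and linear speed of cylinder below 0.02 m/s and x of cylinder in the frame of rail below -0.04 m and distance of each of small_cylinder, amber_bottle, beaker from where it was at the start of the episode below 0.03 m and angle between each of small_cylinder, amber_bottle, beaker's own z axis and vertical below 0.1 rad); the robot touches nothing.
It fails at once if the cylinder is lifted off the bench (height (world z) of cylinder above 0.045 m).
It fails at once if the cylinder is pinched or pushed with more than 20 N (contact force between the fingers and cylinder above 20 N).
It fails at once if the cylinder is knocked flat (angle between cylinder's own z axis and vertical above 1.2 rad).
It fails at once if a bystander is knocked over or pushed away (distance of any of small_cylinder, amber_bottle, beaker from where it was at the start of the episode above 0.03 m or angle between any of small_cylinder, amber_bottle, beaker's own z axis and vertical above 0.5 rad).
It also fails if it takes over 34 s, if anything falls off the work surface, if the arm or the gripper's body presses on something with over 40 N, if the wrist force passes 120 N, or if a joint passes its speed limit or range.

ROBOT

A 6-joint arm with a two-finger parallel gripper is mounted at the origin on the work surface. World frame = base frame: x ahead of the robot, y to its left, z up, the work surface at z = 0. Lengths are in m, angles in rad, forces in N, time in s.
With the tool pointing down it reaches from about 0.325 to 0.85 m from the base axis. Payload 4.4 kg.
Tool frame: the origin (TCP) lies midway between the tips of the shut fingers; the grasp point (between the pads) lies 19 mm behind it; z points along the fingers, y is the line along which they close (so a half turn about z gives the same grasp; the last joint's range is limited). The gripper opens to 94 mm and grips with 3 to 60 N. Pads are 16 mm wide; open, the fingers measure 119 mm over their backs; the gripper's body (75 mm by 177 mm) begins 78 mm behind the grasp point.
Start: joints at [0.988, 0.207, 1.542, -0, 1.393, -0.15], TCP at [0.241, 0.522, 0.205] pointing down, gripper open.
Joint ranges: [-2.73, 2.73], [-0.86, 2.22], [0.23, 2.46], [-1.11, 4.25], [0.08, 2.63], [-2.82, 2.82]. Speed limits (rad/s): [2.79, 2.79, 3.14, 3.14, 3.14, 3.14].

INTERFACE

Orientations are given as a unit quaternion [w, x, y, z].
In Python, from rig import arm gives the robot as it stands. The module is installed in compiled form; this text tells all that it offers.
- The arm moves only by the tool apply_moves, never from a script. Its argument "commands" is a list of rows, each an object of numbers: "x", "y", "z": the shift along the tool's x, y, z in mm; "twist": the turn about the tool's z in rad; "claw": the closure in counts, from 0 (fully open) to 255 (shut). A call has 1 to 8 rows; each row shifts and turns the commanded pose from where the row before left it, along the tool's axes as they then stand; what a row does not reach is not made up. A row lasts 1/10 s, in which the tool goes at most 50 mm and 8.59 degrees, less where a joint would pass 70% of its speed; a pose out of reach is approached as far as the arm can. A call is refused whole if a number of a shift passes 50 or a number of a turn 0.15, either way. A call with a gripper value outside its range is refused whole. The fingers move at their own pace and stop on an object; "force" is the grip in N (left out, the last holds). Time passes only in rows, so rows that do not move let the fingers close. It gives the time, the measured TCP pose, the force, the opening and the grip force at its end, in the units of the state.
- arm.observe(): the state, without advancing time (a new reading comes with each control period).
- arm.get_image(name): name is "side" or "top" or "wrist"; returns the picture (384x512x3 uint8, red, green, blue); there is no depth.
- arm.calibration(name): a dict with "K" (3x3 intrinsics, pixels), "origin" and "attitude" of the camera in the world; the wrist camera has in their place "hand_eye" (4x4, takes a point from camera to tool coordinates, whose origin is the TCP and whose axes are the flange's). Camera axes: x right, y down, z forward; pixel columns grow to the right and rows downward; lengths in m; the calibration is good to about 2 mm. A picture is of the moment at which its call begins: read the wrist's pose just before it. calibration takes no time and is no camera call.
- arm.finish_job(): hands the job in; it is judged then, once.
Trained networks look in the newest picture that a camera, given by its name, has taken for a name from the list of things; names that differ only in an ending like _2 or _b are one class to them, and where a whole thing is asked for, a point or a joint stands for the part that bears it (a point fixed in the world has none). Each returns a list of dicts, best first, with "p" (0 to 1); they miss things now and then, are a little off and sometimes report something else, mostly with a low value. They report only what shows in the picture. A call takes as long as a camera call.
- arm.find_in(camera, name): "position" ([x, y, z] in m, in the coordinates of the camera as it stood for that picture, good to about 4 mm: the middle of the surface that is visible of it).
The state is a dict: "time": time; "joints": joint angles; "joint_vel": joint speeds; "tau": joint torques, N m; "tool_pos": TCP position; "tool_rot": TCP orientation; "wrist_force": force on the tool from outside, world axes, zero at the start; "moment": the same for the moment, N m; "finger_gap": finger opening in m; "finger_force": force on a finger pad.
Only numpy, scipy, OpenCV 4.12 (cv2) and the standard library are available. Lean on these libraries where they do the work, as an engineer would, in place of code of your own. Each camera call takes 0.05 s, during which the arm holds its last target. There are 200 camera calls.

## Working session

There is one attempt and no reset: what is moved stays moved. The work goes in short steps, Python scripts to look and compute and a tool call to move; the robot and the scene stay as the last step left them, time stands still between calls to the robot, and variables do not carry over. Pictures are saved under pics/ and viewed, at most 10 in all, crops included, and the job is handed in when it is done.

Besides the shell and the picture viewer there is one more tool, called after "Request:" as name(argument=value, ...), one argument or row to a line, values as JSON. apply_moves: Moves the arm, as the interface text tells. Its arguments: {"type":"object","properties":{"commands":{"type":"array"},"force":{"type":"number"}},"required":["commands"]}

```bash
mkdir -p pics; cat > h.py <<'E'
import numpy as np,cv2
from rig import arm
from scipy.spatial.transform import Rotation as R
def cal(n):
    c=arm.calibration(n);K=np.array(c["K"]);A=np.array(c["attitude"])
    if A.shape!=(3,3): A=R.from_quat(A,scalar_first=True).as_matrix()
    return K,np.array(c["origin"]),A
E
python3 - <<'E'
from h import *
ims=[]
for n in("side","top"):
    im=arm.get_image(n);ims.append(im);cv2.imwrite(f"pics/{n}0.png",im[:,:,::-1])
    K,o,A=cal(n);print(n,o.round(3),A.round(3).tolist(),K.round(0).tolist())
    for t in("cylinder","mouth","rail","small_cylinder","amber_bottle","beaker"):
        for d in arm.find_in(n,t)[:2]: print(t,round(d["p"],2),(A@np.array(d["position"])+o).round(3))
print(arm.observe())
E
```

```text
side [ 0.396 -0.619  0.926] [[0.971, -0.173, 0.163], [-0.237, -0.738, 0.632], [0.011, -0.653, -0.758]] [[431.0, 0.0, 257.0], [0.0, 431.0, 190.0], [0.0, 0.0, 1.0]]
cylinder 0.62 [ 0.525 -0.158  0.114]
mouth 0.8 [ 0.526 -0.165  0.116]
rail 0.92 [ 0.593 -0.164  0.058]
small_cylinder 0.87 [ 0.348 -0.024  0.078]
amber_bottle 0.83 [ 0.551 -0.354  0.098]
beaker 0.88 [0.492 0.103 0.067]
top [0.459 0.066 1.219] [[-0.011, -0.994, 0.106], [-1.0, 0.009, -0.018], [0.017, -0.107, -0.994]] [[453.0, 0.0, 248.0], [0.0, 453.0, 193.0], [0.0, 0.0, 1.0]]
cylinder 0.7 [ 0.524 -0.142  0.122]
mouth 0.87 [ 0.531 -0.147  0.12 ]
rail 0.79 [ 0.524 -0.067  0.097]
small_cylinder 0.65 [ 0.355 -0.007  0.013]
amber_bottle 0.61 [ 0.55  -0.326  0.104]
beaker 0.91 [0.497 0.12  0.026]
{'time': 0.7, 'joints': array([ 9.87492615e-01,  2.06562072e-01,  1.54143478e+00, -2.26441487e-05,
        1.39349558e+00, -1.50462942e-01]), 'joint_vel': array([-0.00209678,  0.00075535,  0.00253076, -0.00066972, -0.00038949,
       -0.00050391]), 'tau': array([-1.20604465e-03, -3.70769477e+01, -2.81686914e+01,  6.97035016e-02,
        2.76483066e-02, -1.58598374e-05]), 'tool_pos': array([0.241204  , 0.52200595, 0.20549922]), 'tool_rot': array([2.83772063e-05, 2.14732945e-01, 9.76672801e-01, 4.27757957e-05]), 'wrist_force': array([-0.19813149, -0.71908172,  0.30841146]), 'moment': array([0.00323459, 0.01950072, 0.01689207]), 'finger_force': 0.0, 'finger_gap': 0.09412704688594944}
```

View pics/side0.png

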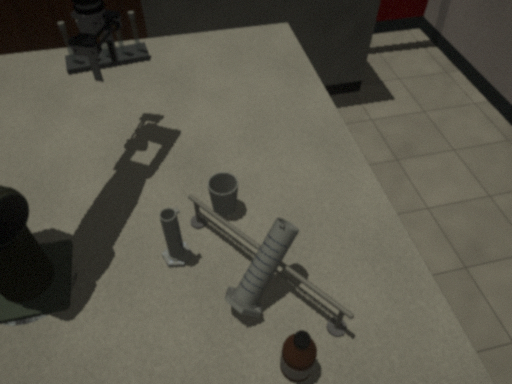

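View pics/top0.png

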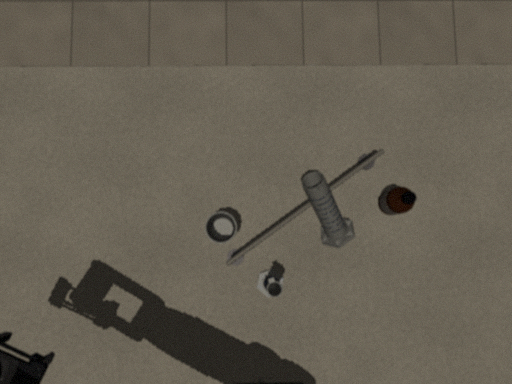

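```bash
python3 - <<'E'
import cv2,numpy as np
a=cv2.imread("pics/top0.png")[140:270,220:420];b=cv2.imread("pics/side0.png")[185:335,180:360]
f=lambda i:cv2.convertScaleAbs(cv2.resize(i,None,fx=4,fy=4,interpolation=cv2.INTER_CUBIC),alpha=1.8)
cv2.imwrite("pics/topc.png",f(a));cv2.imwrite("pics/sidec.png",f(b))
E
```

```text
(no output)
```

View pics/topc.png

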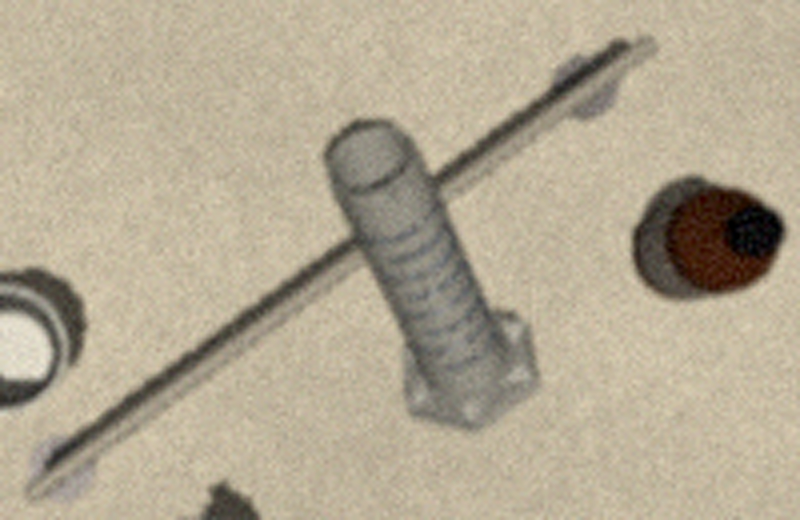

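View pics/sidec.png

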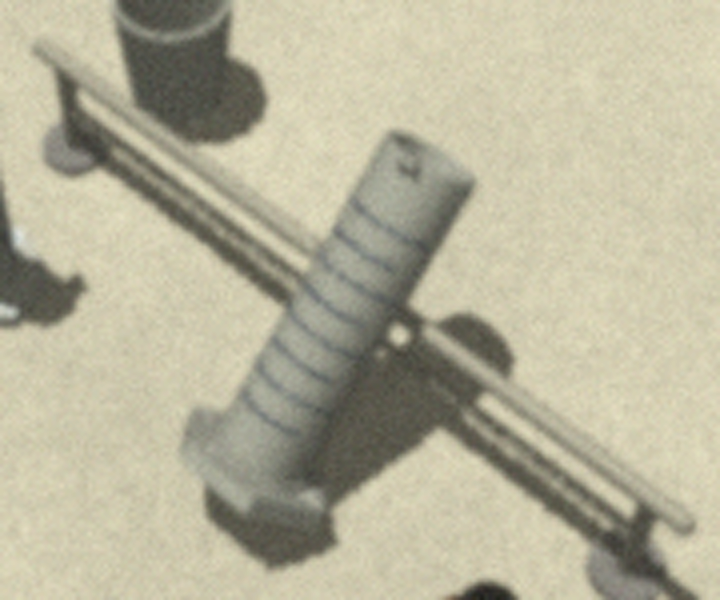

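```bash
cat >> h.py <<'E'
def ray(n,p):
    K,o,A=cal(n);d=A@np.linalg.inv(K)@[p[0],p[1],1.];return o,d
def onz(n,p,z):
    o,d=ray(n,p);return o+d*(z-o[2])/d[2]
def tri(p,q):
    o1,d1=ray("top",p);o2,d2=ray("side",q)
    s=np.linalg.lstsq(np.c_[d1,-d2],o2-o1,rcond=None)[0];a,b=o1+d1*s[0],o2+d2*s[1];return (a+b)/2,np.linalg.norm(a-b)
E
python3 - <<'E'
from h import *
print("mouth",tri((312,179),(288,224.5)),onz("top",(312,179),.178),onz("side",(288,224.5),.178))
e=[]
for n,a,b in(("top",(228,263),(383,150.5)),("side",(190,196),(352,316))):
    A,B=onz(n,a,.09),onz(n,b,.09);d=B-A;print(n,A,B,np.linalg.norm(d),np.degrees(np.arctan2(d[1],d[0])))
print("footcorner low", onz("top",(339,247),.06))
print("foot tri (centre of foot underside-ish)",tri((338,236),(246,305)))
E
```

```text
mouth (array([ 0.60175829, -0.10147206,  0.17146344]), np.float64(0.0024540385734339257)) [ 0.60208199 -0.10064485  0.178     ] [ 0.5987341 -0.1059002  0.178    ]
top [0.40721461 0.09821647 0.09      ] [ 0.685769   -0.29782531  0.09      ] 0.4841917361131926 -54.87951825072362
side [0.40698894 0.09634295 0.09      ] [ 0.6848136  -0.29781588  0.09      ] 0.4822320238349678 -54.82172960483582
footcorner low [ 0.44280451 -0.1839785   0.06      ]
foot tri (centre of foot underside-ish) (array([ 0.47839794, -0.19131484,  0.02276335]), np.float64(0.014665974547851622))
```

Request:
apply_moves(
  commands=[
    {"x": -20,"y": -12,"claw": 255},
    {"x": -40,"y": -23,"claw": 255},
    {"x": -40,"y": -23,"claw": 255},
    {"x": -40,"y": -23,"claw": 255},
    {"x": -40,"y": -23,"claw": 255},
    {"x": -40,"y": -23,"claw": 255},
    {"x": -40,"y": -23,"claw": 255},
    {"x": -40,"y": -23,"claw": 255},
  ],
  force=10,
)

```text
invalid input at $.commands[0]: expected keys x, y, z, twist, claw
```

Request:
apply_moves(
  commands=[
    {"x": -40,"y": -23,"claw": 255},
    {"x": -40,"y": -23,"claw": 255},
    {"x": -40,"y": -23,"claw": 255},
    {"x": -40,"y": -23,"claw": 255},
    {"x": -40,"y": -23,"claw": 255},
    {"x": -40,"y": -23,"claw": 255},
    {"x": -40,"y": -23,"claw": 255},
    {"x": -40,"y": -23,"claw": 255},
  ],
)

```text
invalid input at $.commands[0]: expected keys x, y, z, twist, claw
```

Request:
apply_moves(
  commands=[
    {"twist": 0.131,"claw": 255},
    {"twist": 0.131,"claw": 255},
    {"twist": 0.131,"claw": 255},
    {"twist": 0.131,"claw": 255},
    {"claw": 255},
    {"claw": 255},
  ],
)

```text
invalid input at $.commands[0]: expected keys x, y, z, twist, claw
```

Request:
apply_moves(
  commands=[
    {"x": -20,"y": -12,"z": 0,"twist": 0,"claw": 255},
    {"x": -40,"y": -23,"z": 0,"twist": 0,"claw": 255},
    {"x": -40,"y": -23,"z": 0,"twist": 0,"claw": 255},
    {"x": -40,"y": -23,"z": 0,"twist": 0,"claw": 255},
    {"x": -40,"y": -23,"z": 0,"twist": 0,"claw": 255},
    {"x": -40,"y": -23,"z": 0,"twist": 0,"claw": 255},
    {"x": -40,"y": -23,"z": 0,"twist": 0,"claw": 255},
    {"x": -40,"y": -23,"z": 0,"twist": 0,"claw": 255},
  ],
  force=10,
)

```text
time: 1.5
tool_pos: [0.4419, 0.2375, 0.2058]
tool_rot: [0.0, 0.215, 0.977, 0.0]
wrist_force: [1.5, 1.2, 0.3]
finger_gap: 0.0337
finger_force: 0.0
```

Request:
apply_moves(
  commands=[
    {"x": -40,"y": -23,"z": 0,"twist": 0,"claw": 255},
    {"x": -40,"y": -23,"z": 0,"twist": 0,"claw": 255},
    {"x": -40,"y": -23,"z": 0,"twist": 0,"claw": 255},
    {"x": -40,"y": -23,"z": 0,"twist": 0,"claw": 255},
    {"x": -40,"y": -23,"z": 0,"twist": 0,"claw": 255},
    {"x": -40,"y": -23,"z": 0,"twist": 0,"claw": 255},
    {"x": -40,"y": -23,"z": 0,"twist": 0,"claw": 255},
    {"x": -40,"y": -23,"z": 0,"twist": 0,"claw": 255},
  ],
)

```text
time: 2.3
tool_pos: [0.6552, -0.0639, 0.2055]
tool_rot: [0.0, 0.215, 0.977, 0.0]
wrist_force: [0.9, 0.6, -0.4]
finger_gap: 0.0005
finger_force: 0.0
```

Request:
apply_moves(
  commands=[
    {"x": 0,"y": 0,"z": 0,"twist": 0.131,"claw": 255},
    {"x": 0,"y": 0,"z": 0,"twist": 0.131,"claw": 255},
    {"x": 0,"y": 0,"z": 0,"twist": 0.131,"claw": 255},
    {"x": 0,"y": 0,"z": 0,"twist": 0.131,"claw": 255},
    {"x": 0,"y": 0,"z": 0,"twist": 0,"claw": 255},
    {"x": 0,"y": 0,"z": 0,"twist": 0,"claw": 255},
  ],
)

```text
time: 2.9
tool_pos: [0.6543, -0.0622, 0.2054]
tool_rot: [-0.0, 0.459, 0.888, -0.0]
wrist_force: [0.2, 0.2, 1.0]
finger_gap: 0.0007
finger_force: 0.0
```

Request:
apply_moves(
  commands=[
    {"x": -2,"y": 0,"z": 22,"twist": 0,"claw": 255},
    {"x": 0,"y": 0,"z": 22,"twist": 0,"claw": 255},
    {"x": 0,"y": 0,"z": 21,"twist": 0,"claw": 255},
    {"x": 0,"y": -6,"z": 0,"twist": 0,"claw": 255},
    {"x": 0,"y": -6,"z": 0,"twist": 0,"claw": 255},
    {"x": 0,"y": -6,"z": 0,"twist": 0,"claw": 255},
    {"x": 0,"y": 0,"z": 0,"twist": 0,"claw": 255},
  ],
)

```text
time: 3.6
tool_pos: [0.6411, -0.0751, 0.1423]
tool_rot: [0.001, 0.461, 0.888, 0.0]
wrist_force: [0.7, -0.5, -0.1]
finger_gap: 0.0003
finger_force: 0.0
```

```bash
python3 - <<'E'
from h import *
a=arm.get_image("side")[150:330,150:370];b=arm.get_image("top")[110:290,220:420]
f=lambda i:cv2.convertScaleAbs(cv2.resize(i[:,:,::-1],(395,360),interpolation=cv2.INTER_CUBIC),alpha=1.8)
cv2.imwrite("pics/c1.png",np.hstack([f(a),f(b)]))
E
```

```text
(no output)
```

View pics/c1.png

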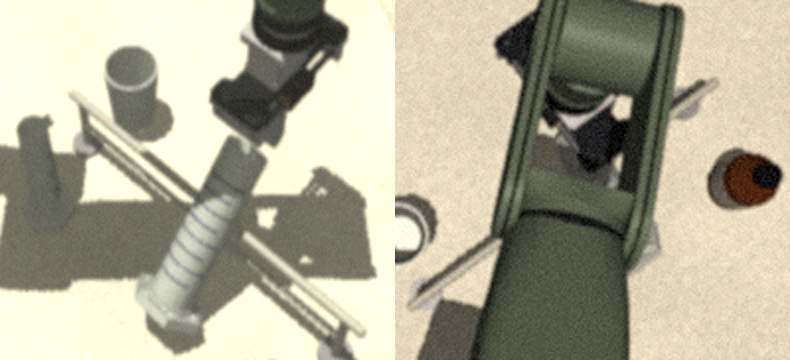

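Request:
apply_moves(
  commands=[
    {"x": 0,"y": -4,"z": 0,"twist": 0,"claw": 255},
    {"x": 0,"y": -4,"z": 0,"twist": 0,"claw": 255},
    {"x": 0,"y": -3,"z": 0,"twist": 0,"claw": 255},
    {"x": 0,"y": -3,"z": 0,"twist": 0,"claw": 255},
    {"x": 0,"y": -3,"z": 0,"twist": 0,"claw": 255},
    {"x": 0,"y": -3,"z": 0,"twist": 0,"claw": 255},
    {"x": 0,"y": -3,"z": 0,"twist": 0,"claw": 255},
    {"x": 0,"y": -3,"z": 0,"twist": 0,"claw": 255},
  ],
)

```text
time: 4.5
tool_pos: [0.6194, -0.0893, 0.1406]
tool_rot: [0.0, 0.46, 0.888, 0.0]
wrist_force: [0.2, -0.2, 0.7]
finger_gap: 0.0004
finger_force: 0.2
```

```bash
python3 - <<'E'
from h import *
a=arm.get_image("side")[150:330,150:370];b=arm.get_image("wrist")
cv2.imwrite("pics/c2.png",np.hstack([cv2.convertScaleAbs(cv2.resize(i[:,:,::-1],(395,340),interpolation=cv2.INTER_CUBIC),alpha=1.8) for i in(a,b)]))
E
```

```text
(no output)
```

View pics/c2.png

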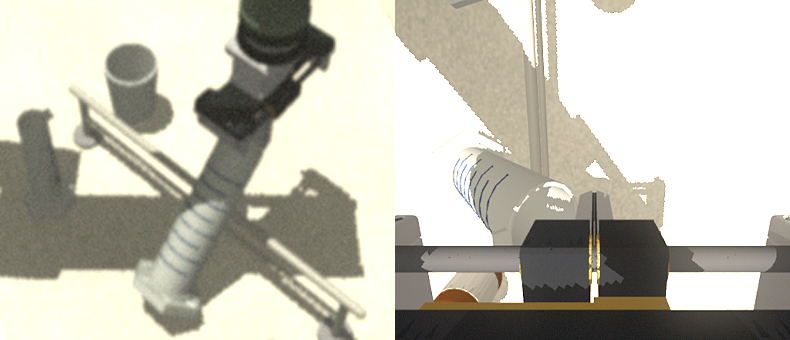

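```bash
python3 - <<'E'
from h import *
c=arm.calibration("wrist");K=np.array(c["K"]);H=np.array(c["hand_eye"])
s=arm.observe();T=np.eye(4);T[:3,:3]=R.from_quat(s["tool_rot"],scalar_first=True).as_matrix();T[:3,3]=s["tool_pos"]
M=np.linalg.inv(T@H)
n=np.array([.817,.577,0]);t=np.array([-.577,.817,0]);z=np.array([0,0,1.]);piv=np.array([.6015,-.1025,0])-.119*n
im=arm.get_image("wrist")[:,:,::-1].copy();im=(im*0.6).astype(np.uint8)
def P(X): 
    p=K@(M[:3,:3]@X+M[:3,3]);return tuple(int(v) for v in p[:2]/p[2])
for th,col in((45,(0,0,255)),(41,(0,255,0)),(37,(255,0,0))):
    a=np.radians(th);ax=np.sin(a)*n+np.cos(a)*z;pr=np.cos(a)*n-np.sin(a)*z
    m=piv-.042*pr+.21*ax
    for k in np.linspace(0,6.28,60): cv2.circle(im,P(m+.028*(np.cos(k)*pr+np.sin(k)*t)),1,col,-1)
cv2.circle(im,P(s["tool_pos"]),3,(0,255,255),-1)
cv2.imwrite("pics/c3.png",im);print(s["tool_pos"],s["finger_force"],s["wrist_force"])
E
```

```text
[ 0.61905467 -0.08937042  0.14038958] 0.06640584167371344 [ 0.62755927  1.12881551 -0.40698429]
```

View pics/c3.png

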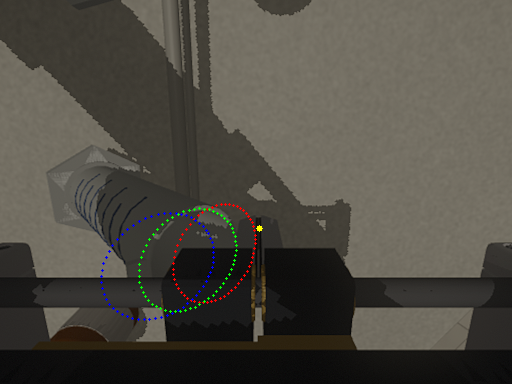

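The rim matches the 41° model, so the finger is in contact and laterally aligned. I'll continue the push.

Request:
apply_moves(
  commands=[
    {"x": 0,"y": -3,"z": 0,"twist": 0,"claw": 255},
    {"x": 0,"y": -3,"z": 0,"twist": 0,"claw": 255},
    {"x": 0,"y": -3,"z": 0,"twist": 0,"claw": 255},
    {"x": 0,"y": -3,"z": 0,"twist": 0,"claw": 255},
    {"x": 0,"y": -3,"z": 0,"twist": 0,"claw": 255},
    {"x": 0,"y": -3,"z": 0,"twist": 0,"claw": 255},
  ],
)

```text
time: 5.25
tool_pos: [0.6045, -0.0997, 0.1404]
tool_rot: [-0.0, 0.46, 0.888, -0.0]
wrist_force: [0.8, -0.2, -0.6]
finger_gap: 0.0008
finger_force: 0.1
```

```bash
cat > v.py <<'E'
from h import *
import sys
a=arm.get_image("side")[150:330,150:370];b=arm.get_image("wrist")
cv2.imwrite(sys.argv[1],np.hstack([cv2.convertScaleAbs(cv2.resize(i[:,:,::-1],(395,340),interpolation=cv2.INTER_CUBIC),alpha=k) for i,k in((a,1.8),(b,1))]))
E
python3 v.py pics/c4.png
```

```text
(no output)
```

View pics/c4.png

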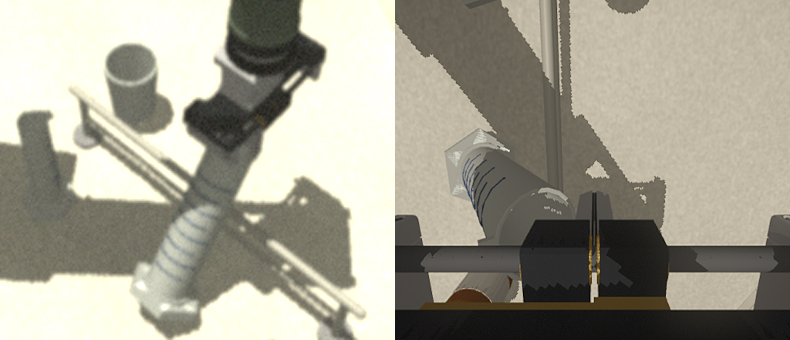

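Request:
apply_moves(
  commands=[
    {"x": 0,"y": -3,"z": 0,"twist": 0,"claw": 255},
    {"x": 0,"y": -3,"z": 0,"twist": 0,"claw": 255},
    {"x": 0,"y": -2,"z": 0,"twist": 0,"claw": 255},
    {"x": 0,"y": -2,"z": 0,"twist": 0,"claw": 255},
    {"x": 0,"y": -2,"z": 0,"twist": 0,"claw": 255},
    {"x": 0,"y": -2,"z": 0,"twist": 0,"claw": 255},
    {"x": 0,"y": -2,"z": 0,"twist": 0,"claw": 255},
    {"x": 0,"y": 0,"z": 0,"twist": 0,"claw": 255},
  ],
)

```text
time: 6.15
tool_pos: [0.5914, -0.1089, 0.1404]
tool_rot: [-0.0, 0.46, 0.888, -0.0]
wrist_force: [0.2, 1.1, 0.4]
finger_gap: 0.0001
finger_force: 0.0
```

Request:
apply_moves(
  commands=[
    {"x": 0,"y": 0,"z": 0,"twist": 0,"claw": 255},
    {"x": 0,"y": 0,"z": 0,"twist": 0,"claw": 255},
    {"x": 0,"y": 0,"z": 0,"twist": 0,"claw": 255},
    {"x": 0,"y": 0,"z": 0,"twist": 0,"claw": 255},
  ],
)

```text
time: 6.55
tool_pos: [0.5917, -0.1087, 0.1404]
tool_rot: [0.0, 0.46, 0.888, 0.0]
wrist_force: [0.2, 0.0, -0.3]
finger_gap: 0.0008
finger_force: 0.0
```

```bash
python3 v.py pics/c5.png
```

```text
(no output)
```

View pics/c5.png

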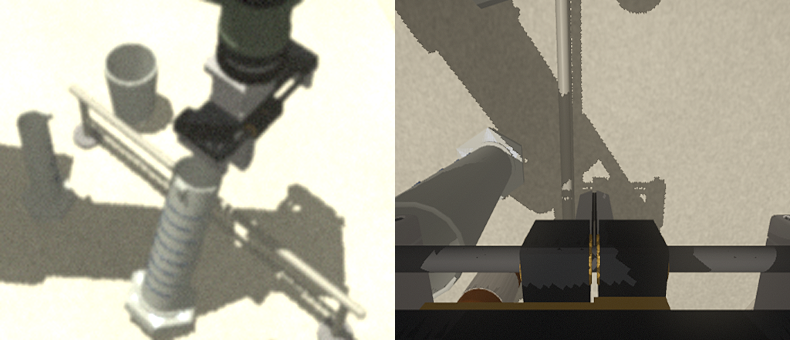

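The cylinder has left the finger and dropped back onto its foot. I'll back away and check that it's standing.

Request:
apply_moves(
  commands=[
    {"x": 0,"y": 10,"z": 0,"twist": 0,"claw": 255},
    {"x": 0,"y": 20,"z": 0,"twist": 0,"claw": 255},
    {"x": 0,"y": 25,"z": -10,"twist": 0,"claw": 255},
    {"x": 0,"y": 25,"z": -30,"twist": 0,"claw": 255},
    {"x": 0,"y": 25,"z": -30,"twist": 0,"claw": 255},
    {"x": 0,"y": 20,"z": -30,"twist": 0,"claw": 255},
    {"x": -10,"y": 10,"z": -20,"twist": 0,"claw": 255},
    {"x": 0,"y": 0,"z": 0,"twist": 0,"claw": 255},
  ],
)

```text
time: 7.45
tool_pos: [0.7114, -0.0386, 0.2647]
tool_rot: [0.004, 0.46, 0.888, 0.001]
wrist_force: [1.0, 0.1, 0.8]
finger_gap: 0.0006
finger_force: 0.0
```

Request:
apply_moves(
  commands=[
    {"x": 30,"y": 0,"z": 0,"twist": 0,"claw": 255},
    {"x": 40,"y": 0,"z": 0,"twist": 0,"claw": 255},
    {"x": 40,"y": 0,"z": 0,"twist": 0,"claw": 255},
    {"x": 40,"y": 0,"z": 0,"twist": 0,"claw": 255},
    {"x": 40,"y": 0,"z": 0,"twist": 0,"claw": 255},
    {"x": 30,"y": 0,"z": 0,"twist": 0,"claw": 255},
    {"x": 0,"y": 0,"z": 0,"twist": 0,"claw": 255},
    {"x": 0,"y": 0,"z": 0,"twist": 0,"claw": 255},
  ],
)

```text
time: 8.25
tool_pos: [0.58, 0.1408, 0.2592]
tool_rot: [-0.001, 0.46, 0.888, -0.001]
wrist_force: [-0.4, 0.4, 0.6]
finger_gap: 0.0006
finger_force: 0.0
```

```bash
python3 - <<'E'
from h import *
b=np.hstack([cv2.resize(arm.get_image(n)[:,:,::-1],(400,300),interpolation=cv2.INTER_CUBIC) for n in("side","top")])
b=np.vstack([b,np.hstack([cv2.resize(arm.get_image(n)[y:y+150,x:x+200,::-1],(400,300),interpolation=cv2.INTER_CUBIC) for n,x,y in(("side",170,200),("top",250,140))])])
P=np.array([.469,-.195,0])
for n in("side","top"):
    K,o,A=cal(n)
    for z in(0,.21): p=K@A.T@(P+[0,0,z]-o);print(n,z,p[:2]/p[2])
cv2.imwrite("pics/c6.png",cv2.convertScaleAbs(b,alpha=1.7))
E
```

```text
side 0 [239.2001632  312.23068543]
side 0.21 [237.06103519 264.06621267]
top 0 [337.95740576 236.88369618]
top 0.21 [358.06585917 235.86858313]
```

View pics/c6.png

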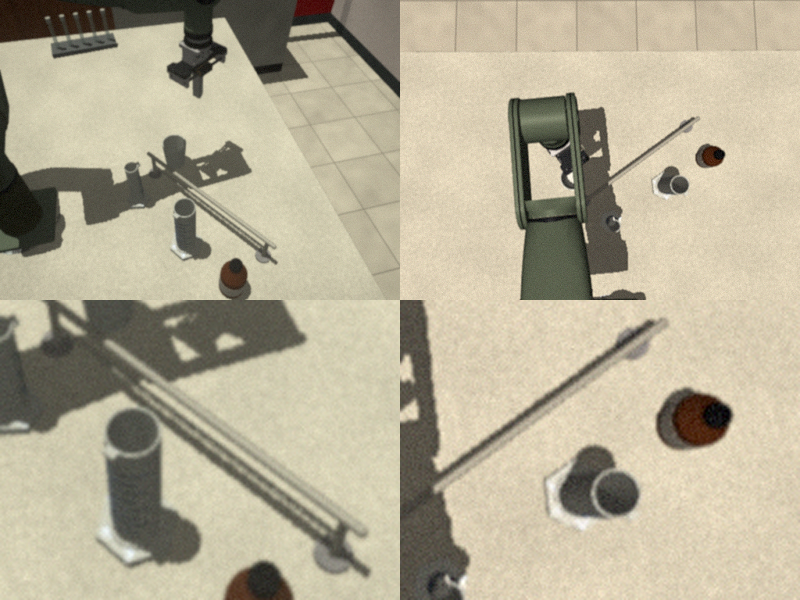

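The picture shows the mouth at side (237,266) and top (357,236). Both agree with the predicted upright pose, and the bystanders have not moved.

```bash
python3 -c "from rig import arm;print(arm.finish_job())"
```

```text
the job is handed in; nothing more can be done
None
```

I pushed the larger cylinder back up with the closed fingers; it stands upright by the rail about where it was, the other lab ware is untouched, the arm is clear, and I've handed in the job (no verdict was shown).

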